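Tip the used sample tubes through the flap of the waste bin

TASK

Pick up the steel scoop that holds the two used sample tubes, push the spring flap in the top of the waste bin open with the scoop's front lip and tip both tubes in through it. Then let the flap spring shut, set the empty scoop back down level on the worktop and let go of it; leave the other scoop, with the needle pack in it, alone.

Things in the scene. Friction and masses are not known exactly. Their poses are not given: they have to be found in the camera images.
- scoop_grip (a point): Centre of the grip of the loose steel scoop with the two tubes: open-fronted pan, 120 mm wide (y) and 120 long (x), floor 3 mm, walls 26 to 28 mm high, 0.22 kg. Axes: x from handle to open mouth, z up. Grip: straight black bar 65 mm long (x), 18 wide (y), 26 high; centre 45 mm above the pan's underside, 42 mm behind its rear wall; centre of mass about 85 mm ahead of it
- scoop_lip (a point): Middle of the same scoop's front lip at its open mouth: 161 mm ahead of scoop_grip along the scoop's x, 34 mm lower along its z, 11 mm above the underside. The last 33 mm of floor rise 13 degrees to the lip: level, the scoop keeps the tubes in if it is not swung fast (carrying it mouth up by 10 degrees is safer); tipped mouth down by well over 15 degrees they roll out (45 is ample)
- tube_a_mid (a point): Middle of one capped sample tube, 17 mm diameter, 91 mm long, 15 g, lying across the scoop's floor (its own z runs along it to the cap)
- tube_b_mid (a point): Middle of the other sample tube, same kind, lying beside the first and nearer the mouth
- waste_bin: Fixed bench-top bin, 150 mm long (x), 190 wide (y), 150 high, left of the tall open centrifuge (carry things past its front, not over it). Origin: centre of its underside. Opening x -58 to +66, y -79 to +79, shut by a flap flush at z = 150, hinged along y at x = -58, free edge at x = +62, swinging down inside. Pour from the -x (hinge) side to +x. 26 mm rim on the other 3 sides
- flap (a joint): Angle of the bin's flap: 0 shut and level, grows as it is pressed down into the bin, stop at 1.2 rad. Light spring: about 0.04 N m to start opening, 0.1 N m at 0.8 rad (1 to 2 N at the lip); it shuts by itself. The tubes' weight does not open it; they need about 0.4 rad to drop through
- spare_scoop: A second scoop of the same make and size that holds a flat needle pack: leave it alone. Origin at the centre of the pan's underside, x towards its mouth, its handle grip centre 98 mm behind the origin

How it is judged:
By the outcome, as a careful person would: the job done as asked, in the order asked, and still so for the second after the job is handed in, with the robot touching nothing.
It also fails if it takes over 56 s, if anything falls off the work surface, if the arm or the gripper's body presses on something with over 40 N, if the wrist force passes 120 N, or if a joint passes its speed limit or range.

ROBOT

A 6-joint arm with a two-finger parallel gripper is mounted at the origin on a cart in front of the work surface, level with it; the furniture and walls round the work are solid. World frame = base frame: x ahead of the robot, y to its left, z up, the work surface at z = 0. Lengths are in mm, angles in rad, forces in N, time in s.
With the tool pointing down it reaches from about 300 to 775 mm from the base axis. Payload 14.6 kg.
Tool frame: the origin (TCP) lies between the finger pads; the fingertips stand 22 mm ahead of it and the grasp point (between the pads) lies 3 mm ahead of it (manip.tcp_to_tips is the distance from the TCP to the fingertips, in mm); y points along the fingers, z is the direction in which the jaws open and shut, and the axes are right-handed (so a half turn about y gives the same grasp; the last joint's range is limited). The gripper opens to 94 mm and grips with 3 to 60 N. Pads are 16 mm wide; open, the fingers measure 119 mm over their backs; the gripper's body (75 mm by 177 mm) begins 78 mm behind the grasp point.
Start: joints at [1.08, 0.3, 1.521, -0, 1.321, -0.067], TCP at [226.171, 501.334, 198.946] pointing down, gripper open.
Joint ranges: [-3.03, 3.03], [-0.79, 2.21], [0.23, 2.52], [-1.04, 4.18], [0, 3.07], [-2.55, 2.55]. Speed limits (rad/s): [2.22, 2.22, 2.57, 3.14, 3.14, 3.14].

INTERFACE

Orientations are given as [roll, pitch, yaw] about the fixed x, y, z axes, in that order (R = Rz(yaw) Ry(pitch) Rx(roll)).
In Python, from cell import manip gives the robot as it stands.
- The arm moves only by the shell command python3 -m jog 'ROWS' [OPENING] [FORCE]. ROWS is JSON, one flat list of numbers, 6 for each row, row after row: the shift along the tool's x, y, z in mm, then the turn, a rotation vector about the tool's x, y, z in degrees. A call has 1 to 10 rows; each row is the pose to reach, as a shift and turn from the pose commanded when the call began, along the tool's axes at that moment; what a row does not reach only later rows make up. A row lasts 1/12 s, in which the tool goes at most 41.7 mm and 7.16 degrees, less where a joint would pass 70% of its speed; a pose out of reach is approached as far as the arm can. A call with a gripper value outside its range is refused whole. OPENING is the finger opening in mm, from 0 to 94, set as the call begins (- or left out, the last holds). The fingers move at their own pace and stop on an object; FORCE is the grip in N (left out, the last holds). Time passes only in rows, so rows that repeat a pose let the fingers close. It gives the time, the measured TCP pose, the force and the opening at its end, in the units of the state.
- manip.read_state(): the state, without advancing time (a new reading comes with each control period).
- manip.camera(name): name is "side" or "top" or "wrist"; returns a dict with "img" (480x640x3 uint8, red, green, blue), "intrinsics" (3x3 intrinsics, pixels), "k1" (the pictures are not rectified: a ray, as slopes to the right and down, at radius r is drawn at 1 + k1 r^2 times it, then the intrinsics apply), "origin" and "orientation" of the camera in the world. Camera axes: x right, y down, z forward; pixel columns grow to the right and rows downward; lengths in mm; the calibration is good to about 2 mm. A picture is of the moment at which its call begins. There is no depth.
- manip.sign_off(): hands the job in, once; it reports no verdict.
Trained networks look in a picture, given as the dict that the camera call returned (one of the last four; its "shot" number tells which), for a name from the list of things; names that differ only in an ending like _2 or _b are one class to them, and where a whole thing is asked for, a point or a joint stands for the part that bears it (a point fixed in the world has none). Each returns a list of dicts, best first, with "score" (0 to 1); they miss things now and then, are a little off and sometimes report something else, mostly with a low value. They report only what shows in the picture. A call takes as long as a camera call.
- manip.masks_of(thing, picture): "pixels" (480x640 bool, what is visible of it) and "xy" ([column, row] in pixels, amid what is visible of it).
- manip.tip_of(thing, picture): "xy" ([column, row] in pixels: a listed point, or the origin of a listed thing).
The state is a dict: "clock": time; "joints": joint angles; "qd": joint speeds; "effort": joint torques, N m; "eef_pos": TCP position; "eef_rot": TCP orientation; "wrist_force": force on the tool from outside, world axes, zero at the start; "moment": the same for the moment, N m; "finger_gap": finger opening in mm.
Only numpy, scipy, OpenCV 4.12 (cv2) and the standard library are available. Lean on these libraries where they do the work, as an engineer would, in place of code of your own. Each camera call takes 0.05 s, during which the arm holds its last target.

## Working session

There is one attempt and no reset: what is moved stays moved. The work goes in short steps, Python scripts to look and compute and a shell command to move; the robot and the scene stay as the last step left them, time stands still between calls to the robot, and variables do not carry over. Pictures are saved under pics/ and viewed, and the job is handed in when it is done.

```bash
mkdir -p pics; ls; cat > h.py <<'E'
import numpy as np, cv2
from scipy.spatial.transform import Rotation as R
from cell import manip
def shot(n,f=None):
    p=manip.camera(n)
    if f: cv2.imwrite('pics/'+f,cv2.cvtColor(p['img'],cv2.COLOR_RGB2BGR))
    return p
def camR(p):
    o=np.array(p['orientation'],float)
    return o if o.shape==(3,3) else R.from_euler('xyz',o).as_matrix()
def ray(p,xy):
    K=np.array(p['intrinsics']);k1=p['k1']
    d=np.array([(xy[0]-K[0,2])/K[0,0],(xy[1]-K[1,2])/K[1,1]])
    u=d.copy()
    for _ in range(50): u=d/(1+k1*(u@u))
    v=camR(p)@np.array([u[0],u[1],1]); return np.array(p['origin'],float),v/np.linalg.norm(v)
def onz(p,xy,z):
    o,v=ray(p,xy); return o+v*(z-o[2])/v[2]
def proj(p,X):
    c=camR(p).T@(np.array(X,float)-np.array(p['origin'])); u=c[:2]/c[2]; u=u*(1+p['k1']*(u@u))
    K=np.array(p['intrinsics']); return np.array([K[0,0]*u[0]+K[0,2],K[1,1]*u[1]+K[1,2]])
def tri(rays):
    A=np.zeros((3,3));b=np.zeros(3)
    for o,v in rays:
        M=np.eye(3)-np.outer(v,v);A+=M;b+=M@o
    return np.linalg.solve(A,b)
E
python3 - <<'E'
from h import *
np.set_printoptions(precision=2,suppress=True)
s=manip.read_state(); print(s)
for n in ['side','top','wrist']:
    p=shot(n,n+'0.png'); print(n,p['origin'],p['orientation'],p['intrinsics'],p['k1'])
    for t in ['scoop_grip','scoop_lip','tube_a_mid','tube_b_mid','waste_bin','spare_scoop','flap']:
        for d in manip.tip_of(t,p)[:3] if t!='flap' else []: print('  ',t,d)
        for d in manip.masks_of(t,p)[:3]: print('  mask',t,d['score'],d['xy'],d['pixels'].sum())
E
```

```text
pics
{'clock': 0.0, 'joints': array([ 1.08,  0.3 ,  1.52, -0.  ,  1.32, -0.07]), 'qd': array([ 0., -0., -0.,  0.,  0.,  0.]), 'effort': array([  0.  , -53.18, -35.27,   0.07,   0.02,  -0.  ]), 'eef_pos': array([226.04, 501.1 , 198.39]), 'eef_rot': array([-1.57,  0.  , -0.42]), 'wrist_force': array([-0.37, -0.07,  0.16]), 'moment': array([0.01, 0.03, 0.01]), 'finger_gap': 93.95087386406975}
side [ 429.26 -628.84 1111.95] [-2.57 -0.01 -0.17] [[533.2    0.   319.69]
 [  0.   533.2  243.31]
 [  0.     0.     1.  ]] -0.02084091458837457
   scoop_grip {'xy': [303.8, 435.9], 'score': 0.9}
  mask scoop_grip 0.88 [357.8, 439.7] 3733
   scoop_lip {'xy': [383.2, 442.2], 'score': 0.97}
  mask scoop_lip 0.92 [354.7, 438.2] 3853
   tube_a_mid {'xy': [338.8, 439.8], 'score': 0.92}
  mask tube_a_mid 0.86 [338.2, 449.8] 275
   tube_b_mid {'xy': [347.4, 440.5], 'score': 0.69}
  mask tube_b_mid 0.88 [346.7, 444.6] 360
   waste_bin {'xy': [255.9, 162.5], 'score': 0.84}
  mask waste_bin 0.68 [256.3, 139.4] 6595
  mask waste_bin 0.5 [355.9, 439.8] 3870
   spare_scoop {'xy': [332.5, 339.8], 'score': 0.74}

[... 309 characters left out ...]
e': 0.93}
  mask scoop_lip 0.82 [481.1, 244.6] 2276
   tube_a_mid {'xy': [476.3, 257.2], 'score': 0.56}
  mask tube_a_mid 0.72 [477.0, 257.8] 210
   tube_b_mid {'xy': [481.6, 250.6], 'score': 0.72}
  mask tube_b_mid 0.57 [481.9, 253.2] 219
   waste_bin {'xy': [166.0, 287.4], 'score': 0.9}
  mask waste_bin 0.7 [152.4, 287.6] 8024
   spare_scoop {'xy': [389.4, 246.2], 'score': 0.85}
  mask spare_scoop 0.77 [391.7, 242.8] 2328
  mask flap 0.95 [144.1, 289.1] 4031
wrist [161.07 531.21 385.75] [ 2.89 -0.    1.15] [[399.02   0.   330.48]
 [  0.   399.02 237.84]
 [  0.     0.     1.  ]] -0.07938763804560017
   waste_bin {'xy': [307.1, 423.5], 'score': 0.73}
  mask waste_bin 0.9 [284.2, 432.9] 12451
```

View pics/side0.png

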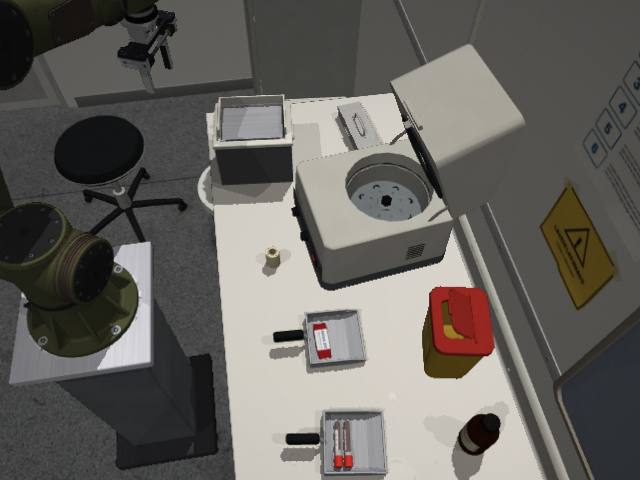

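View pics/top0.png

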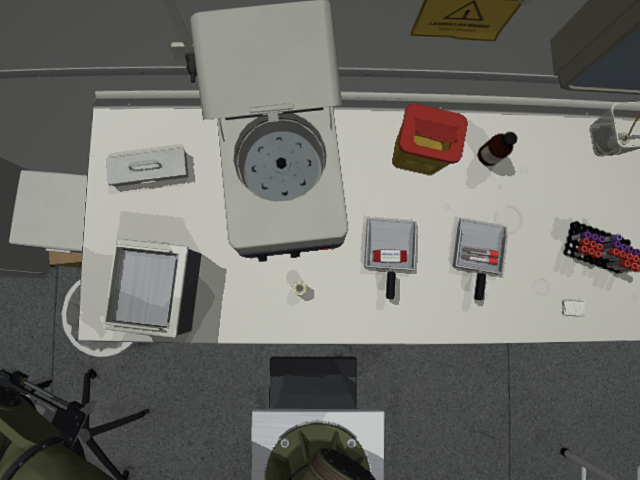

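```bash
python3 - <<'E'
from h import *
np.set_printoptions(precision=1,suppress=True)
s=shot('side');t=shot('top')
print('bin', tri([ray(s,(255.9,162.5)),ray(t,(166,287.4))]), onz(s,(255.9,162.5),0),onz(t,(166,287.4),0))
print('lip', tri([ray(s,(383.2,442.2)),ray(t,(483.4,222.2))]), onz(s,(383.2,442.2),11),onz(t,(483.4,222.2),11))
print('grip', onz(s,(303.8,435.9),45))
print('ta', onz(s,(338.8,439.8),12),onz(t,(476.3,257.2),12))
print('tb', onz(s,(347.4,440.5),12),onz(t,(481.6,250.6),12))
print('spare', onz(s,(332.5,339.8),0),onz(t,(389.4,246.2),0))
def up(p,f,x0,y0,x1,y1,k):
    im=cv2.cvtColor(p['img'],cv2.COLOR_RGB2BGR)[y0:y1,x0:x1]; cv2.imwrite('pics/'+f,cv2.resize(im,None,fx=k,fy=k,interpolation=cv2.INTER_CUBIC))
up(s,'s1.png',270,300,430,480,4-1); up(t,'t1.png',360,180,520,330,4)
up(t,'t2.png',90,200,250,350,4)
E
```

```text
bin [440.3 379.7  -9.2] [436.8 371.4   0. ] [443.7 376.9   0. ]
lip [ 610.8 -410.6    6. ] [ 608.3 -411.6   11. ] [ 611.6 -408.8   11. ]
grip [ 453.7 -381.    45. ]
ta [ 522.  -392.4   12. ] [ 523.5 -387.2   12. ]
tb [ 538.6 -396.6   12. ] [ 540.  -401.3   12. ]
spare [ 549.8 -176.2    0. ] [ 550.3 -172.     0. ]
```

View pics/t2.png

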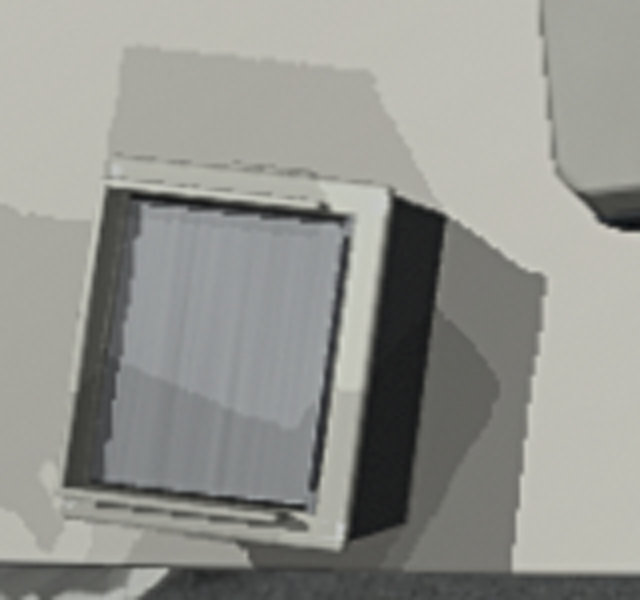

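View pics/t1.png

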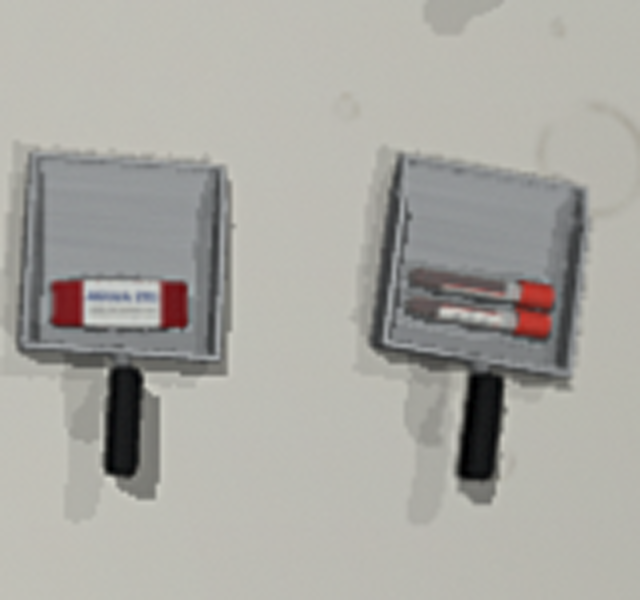

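```bash
python3 - <<'E'
import cv2
im=cv2.imread('pics/side0.png')
cv2.imwrite('pics/s2.png',cv2.resize(im[80:200,190:310],None,fx=5,fy=5,interpolation=cv2.INTER_CUBIC))
E
```

```text
(no output)
```

View pics/s1.png

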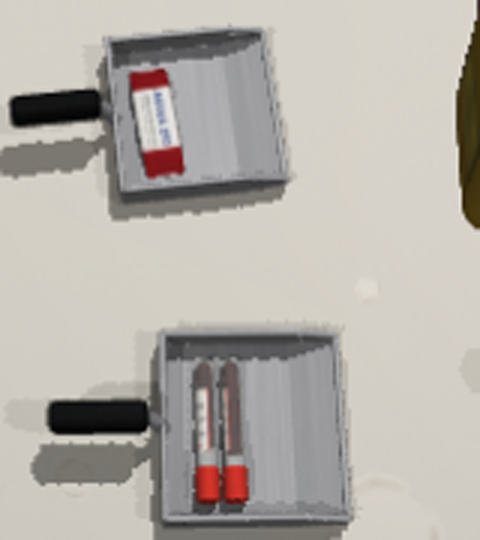

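View pics/s2.png

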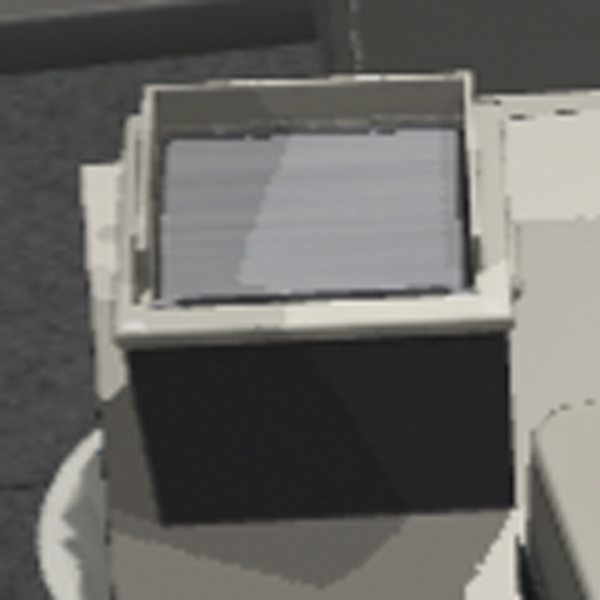

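View pics/wrist0.png

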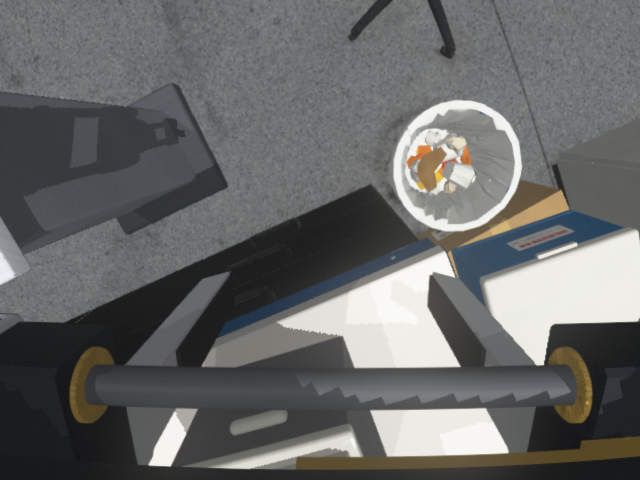

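```bash
python3 - <<'E'
from h import *
np.set_printoptions(precision=1,suppress=True)
s=shot('side');t=shot('top')
print([a for a in dir(manip) if a[0]!='_'])
for a,b in [((292.6,145),(188,247.5)),((213.6,149),(177,337))]:
    print('hinge top', tri([ray(s,a),ray(t,b)]), onz(s,a,150), onz(t,b,150))
print('base',onz(s,(222.6,184.6),0),onz(s,(292.6,182),0), onz(t,(201,253.5),0),onz(t,(191.5,330),0))
for px in [(117.5,246),(106,323)]: print('rim far',onz(t,px,176))
print('centrifuge',[onz(t,q,z) for q,z in (((235,250),120),((347,238),120),((250,256),0),((347,245),0))])
for c in [(441,376)]:
  for yaw in (80,83,86):
    u=np.array([np.cos(np.radians(yaw)),np.sin(np.radians(yaw))]);v=np.array([-u[1],u[0]])
    print(yaw,[proj(t,[*(np.array(c)+a*u+b*v),z]).round(0) for a,b,z in((-75,-95,150),(-75,95,150),(-75,-95,0),(-75,95,0))],[proj(s,[*(np.array(c)+a*u+b*v),z]).round(0) for a,b,z in((-75,-95,150),(-75,95,150),(-75,-95,0),(-75,95,0))])
E
```

```text
['Unreachable', 'camera', 'masks_of', 'read_state', 'sign_off', 'tcp_to_tips', 'tip_of']
hinge top [530.5 291.1 136.6] [530.2 278.5 150. ] [528.2 287.6 150. ]
hinge top [337.4 308.2 137.5] [339.1 296.1 150. ] [338.1 304.8 150. ]
base [340.7 307.7   0. ] [526.7 286.5   0. ] [527.9 293.2   0. ] [341.4 310.7   0. ]
rim far [527.3 431.6 176. ]
rim far [366.3 448.3 176. ]
centrifuge [array([526.5, 190.8, 120. ]), array([555.5, -56.5, 120. ]), array([523. , 172.1,   0. ]), array([552.4, -66.6,   0. ])]
80 [array([189., 251.]), array([170., 339.]), array([204., 256.]), array([188., 333.])] [array([289., 143.]), array([211., 143.]), array([291., 182.]), array([220., 182.])]
83 [array([187., 248.]), array([173., 337.]), array([202., 254.]), array([190., 332.])] [array([290., 142.]), array([213., 144.]), array([292., 181.]), array([221., 183.])]
86 [array([185., 246.]), array([176., 336.]), array([200., 252.]), array([193., 330.])] [array([292., 140.]), array([214., 145.]), array([294., 180.]), array([223., 185.])]
```

```bash
cat >> h.py <<'E'
def scoopR(yaw,pitch): # pitch>0 mouth down, deg
    return R.from_euler('xyz',[0,pitch,yaw],degrees=True)
def toolR(yaw,tilt):
    """tool x=-scoop x,y=-scoop z,z=-scoop y at tilt 0; tilt=pitch of virtual scoop frame (neg: fingers forward)"""
    S=scoopR(yaw,tilt).as_matrix(); return R.from_matrix(np.column_stack([-S[:,0],-S[:,2],-S[:,1]]))
def row(pos,Rt,base=None):
    s=manip.read_state()
    p0,R0=(s['eef_pos'],R.from_euler('xyz',s['eef_rot'])) if base is None else base
    d=R0.inv().apply(np.array(pos)-p0); w=(R0.inv()*Rt).as_rotvec(degrees=True)
    print('row',np.round(d,1),np.round(w,1),'|',np.linalg.norm(d).round(0),np.linalg.norm(w).round(1))
def st():
    s=manip.read_state();print(round(s['clock'],2),'pos',s['eef_pos'].round(1),'rot',np.degrees(s['eef_rot']).round(1),'q',s['joints'].round(2),'F',s['wrist_force'].round(1),'M',s['moment'].round(2),'gap',round(s['finger_gap'],1))
E
python3 - <<'E'
from h import *
R0=R.from_euler('xyz',[-90,0,-24.06],degrees=True)
b=(np.array([226.171,501.334,198.946]),R0)
for p,y in (((340,200,330),-94),):
    row(p,R.from_euler('xyz',[-90,0,y],degrees=True),b)
E
```

```text
row [ 226.8 -131.1 -228.7] [ 0.  69.9 -0. ] | 348.0 69.9
```

```bash
python3 -m jog '[0,-40,0,0,0,0, 20,-80,-20,0,7,0, 47,-105,-47,0,14,0, 75,-131,-75,0,21,0, 105,-131,-105,0,28,0, 135,-131,-135,0,35,0, 163,-131,-163,0,42,0, 190,-131,-190,0,49,0, 215,-131,-215,0,56,0, 227,-131,-229,0,63,0]' && python3 - <<'E'
from h import *
st()
row((345,-150,320),R.from_euler('xyz',[-90,0,-154],degrees=True))
E
```

```text
clock: 3.13
eef_pos: [339.5, 196.3, 330.3]
eef_rot: [-1.57, -0.0, -1.531]
wrist_force: [0.5, 0.6, -0.3]
finger_gap: 94.1
3.13 pos [339.5 196.3 330.3] rot [-89.9  -0.  -87.7] q [ 0.43 -0.14  1.69 -0.    1.59  0.39] F [ 0.5  0.6 -0.3] M [-0.09 -0.01 -0.01] gap 94.1
row [346.2  10.3  -8.4] [-0.1 66.3 -0. ] | 346.0 66.3
```

```bash
python3 -m jog '[35,0,-1,0,7,0, 70,0,-2,0,14,0, 105,0,-3,0,21,0, 140,0,-4,0,28,0, 175,0,-5,0,35,0, 210,0,-6,0,42,0, 245,0,-7,0,49,0, 280,0,-8,0,56,0, 315,5,-9,0,63,0, 346,10,-9,0,66,0]' && python3 - <<'E'
from h import *
st()
row((430,-375,230),toolR(-10.5,-10))
E
```

```text
clock: 3.97
eef_pos: [345.9, -148.9, 320.1]
eef_rot: [-1.57, 0.001, -2.683]
wrist_force: [1.6, 0.8, 0.4]
finger_gap: 94.1
3.97 pos [ 345.9 -148.9  320.1] rot [ -89.9    0.  -153.7] q [-0.5  -0.17  1.75 -0.    1.57  0.61] F [1.6 0.8 0.4] M [-0.03  0.15  0.02] gap 94.1
row [ 24.7  90.4 239.9] [ 3.2 36.7  9.6] | 258.0 38.0
```

```bash
python3 -m jog '[4,12,40,0.5,6,1.5, 8,24,80,1,12,3, 12,36,115,1.5,18,4.5, 16,50,150,2,24,6, 20,65,185,2.5,30,8, 24,80,220,3,36,9, 25,90,240,3.2,36.7,9.6, 25,90,240,3.2,36.7,9.6]' && python3 - <<'E'
from h import *
np.set_printoptions(precision=1,suppress=True)
st()
w=shot('wrist','w1.png')
for t in ['scoop_grip','scoop_lip','tube_a_mid','tube_b_mid']:
    z={'scoop_grip':45,'scoop_lip':11}.get(t,12)
    for d in manip.tip_of(t,w)[:2]: print(t,d,onz(w,d['xy'],z))
E
```

```text
clock: 4.63
eef_pos: [431.6, -374.5, 226.7]
eef_rot: [-1.573, 0.171, 2.962]
wrist_force: [0.0, 1.5, -0.4]
finger_gap: 94.1
4.63 pos [ 431.6 -374.5  226.7] rot [-90.1   9.8 169.7] q [-0.8  0.2  1.5  0.1  1.2  0.9] F [ 0.   1.5 -0.4] M [ 0.1  0.3 -0. ] gap 94.1
scoop_grip {'xy': [339.1, 222.7], 'score': 0.67} [ 454.5 -386.3   45. ]
tube_a_mid {'xy': [338.4, 153.3], 'score': 0.55} [ 522.9 -398.5   12. ]
tube_b_mid {'xy': [333.7, 141.2], 'score': 0.77} [ 535.8 -395.9   12. ]
```

View pics/w1.png

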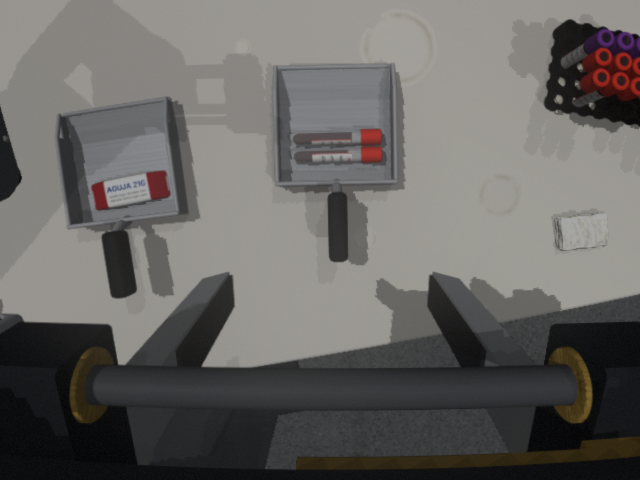

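```bash
python3 - <<'E'
from h import *
np.set_printoptions(precision=1,suppress=True)
w=shot('wrist')
a=onz(w,(338.7,257),58);b=onz(w,(337.3,193),58);print(a,b,(a+b)/2,np.linalg.norm(a-b),np.degrees(np.arctan2(*(b-a)[[1,0]])))
c=onz(w,(275,67),27);d=onz(w,(394.5,65),27);print(c,d,(c+d)/2)
e=onz(w,(277,187),27);f=onz(w,(397,185),27);print(e,f,(e+f)/2)
for y in (-10,-8):
  S=scoopR(y,0).as_matrix(); print([proj(w,np.array([453.5,-384,45])+S@v) for v in ([161,60,-17],[161,-60,-17],[42,60,-17],[42,-60,-17],[-32,0,13])])
E
```

```text
[ 424.6 -378.1   58. ] [ 483.3 -387.1   58. ] [ 453.9 -382.6   58. ] 59.41263608570314 -8.672429929510281
[ 617.9 -348.6   27. ] [ 599.4 -465.6   27. ] [ 608.6 -407.1   27. ]
[ 500.7 -329.5   27. ] [ 481.8 -448.    27. ] [ 491.3 -388.8   27. ]
[array([278.3,  61.3]), array([399.6,  61.5]), array([278.7, 181.9]), array([399., 182.]), array([339.5, 259.6])]
[array([272.6,  63.6]), array([393.9,  59.5]), array([277.3, 184. ]), array([397.6, 179.9]), array([340.7, 259.6])]
```

```bash
python3 - <<'E'
from h import *
T=toolR(-9,-20); y=T.as_matrix()[:,1]
g=np.array([452,-383,45.])
row(g-93*y,T); row(g-3*y,T)
E
```

```text
row [27.2 95.4  8.1] [-0.3 -1.  10. ] | 100.0 10.0
row [ 11.6 184.    7.4] [-0.3 -1.  10. ] | 185.0 10.0
```

```bash
python3 -m jog '[13,35,4,0,-0.5,5, 27,70,8,-0.3,-1,10, 27,95,8,-0.3,-1,10, 22,125,8,-0.3,-1,10, 17,155,7.5,-0.3,-1,10, 13,175,7.5,-0.3,-1,10, 11.6,184,7.4,-0.3,-1,10, 11.6,184,7.4,-0.3,-1,10]' 60 60 && python3 - <<'E'
from h import *
st()
T=toolR(-9,-20); y=T.as_matrix()[:,1]
row(np.array([452,-383,45.])-3*y,T)
w=shot('wrist','w2.png')
E
```

```text
clock: 5.6
eef_pos: [450.7, -382.3, 45.6]
eef_rot: [-1.573, 0.347, 2.984]
wrist_force: [-0.9, -0.4, 0.8]
finger_gap: 59.8
5.6 pos [ 450.7 -382.3   45.6] rot [-90.1  19.9 171. ] q [-0.87  0.43  1.78  0.36  0.7   0.61] F [-0.9 -0.4  0.8] M [ 0.05  0.29 -0.01] gap 59.8
row [-1.1 -1.9  0.5] [ 0.1 -0.   0.1] | 2.0 0.2
```

View pics/w2.png

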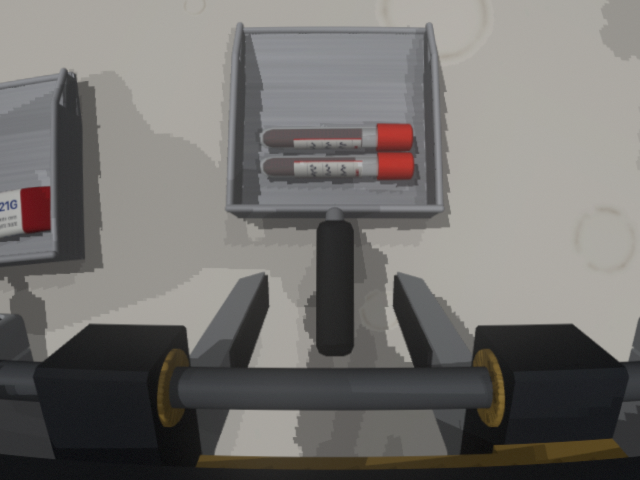

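```bash
python3 -m jog '[0,0,0.5,0,0,0, 0,0,0.5,0,0,0, 0,0,0.5,0,0,0, 0,0,0.5,0,0,0, 0,0,0.5,0,0,0, 0,0,0.5,0,0,0, 0,0,0.5,0,0,0, 0,0,0.5,0,0,0]' 0 60 && python3 - <<'E'
from h import *
st(); w=shot('wrist','w3.png')
E
```

```text
clock: 6.32
eef_pos: [450.6, -383.9, 46.9]
eef_rot: [-1.571, 0.348, 2.984]
wrist_force: [-1.1, 0.8, 2.7]
finger_gap: 16.7
6.32 pos [ 450.6 -383.9   46.9] rot [-90.  20. 171.] q [-0.87  0.43  1.78  0.36  0.7   0.61] F [-1.1  0.8  2.7] M [ 0.09  0.41 -0.  ] gap 16.7
```

View pics/w3.png

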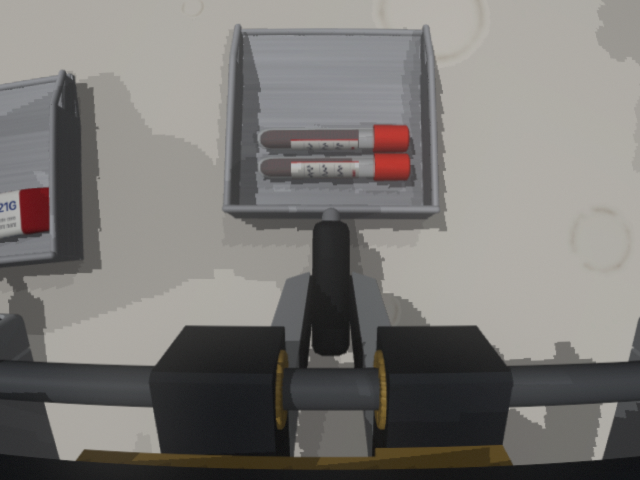

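```bash
python3 - <<'E'
from h import *
s=manip.read_state(); p=s['eef_pos']
for dz,t in ((15,-24),(45,-32),(200,-32)):
    row(p+[0,0,dz],toolR(-9,t))
E
```

```text
row [ -5.1 -14.1  -0. ] [ 0. -0.  4.] | 15.0 4.0
row [-15.4 -42.3  -0. ] [ 0. -0. 12.] | 45.0 12.0
row [-6.82e+01 -1.88e+02 -1.00e-01] [ 0. -0. 12.] | 200.0 12.0
```

```bash
python3 -m jog '[-2,-5,0,0,0,1.5, -4,-11,0,0,0,3, -7,-19,0,0,0,5, -10,-28,0,0,0,7, -13,-37,0,0,0,9, -16,-47,0,0,0,11, -20,-57,0,0,0,12, -25,-67,0,0,0,12, -25,-70,0,0,0,12]' && python3 - <<'E'
from h import *
st(); w=shot('wrist','w4.png')
for i in (1,):
    s=manip.read_state(); print(R.from_euler('xyz',s['eef_rot']).as_matrix().round(3))
E
```

```text
clock: 7.12
eef_pos: [450.5, -384.2, 122.6]
eef_rot: [-1.57, 0.558, 2.984]
wrist_force: [0.2, -0.4, -2.0]
finger_gap: 16.9
7.12 pos [ 450.5 -384.2  122.6] rot [-90.  32. 171.] q [-0.95  0.27  1.86  0.62  0.7   0.36] F [ 0.2 -0.4 -2. ] M [ 0.08  0.84 -0.06] gap 16.9
[[-0.838  0.523 -0.157]
 [ 0.133 -0.084 -0.988]
 [-0.53  -0.848  0.001]]
```

View pics/w4.png

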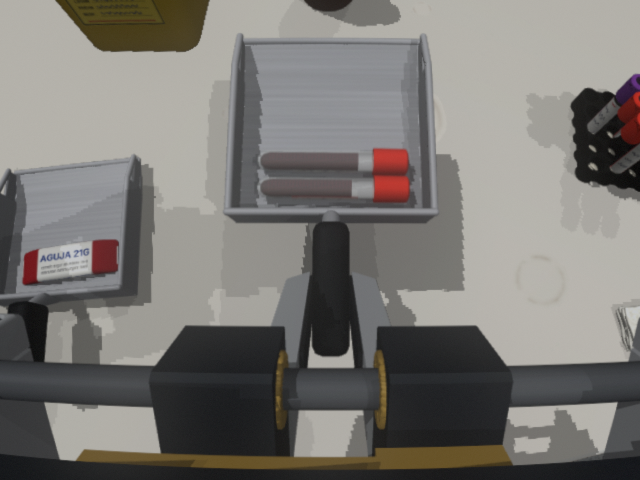

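```bash
python3 - <<'E'
from h import *
from scipy.optimize import least_squares
w=shot('wrist'); s=manip.read_state()
Rt=R.from_euler('xyz',s['eef_rot']); p=s['eef_pos']
# scoop frame in tool: scoop = tool * (x->-x, z->-y) with rel pitch a, offset dx
obs4=[(236,38),(424,38),(226,214),(437,214)]
obs3=[(231,30),(427,30),(226,211),(437,211)]
B=np.column_stack([[-1,0,0],[0,0,-1],[0,-1,0]]).astype(float)
B=np.array([[-1,0,0],[0,0,-1],[0,-1,0]],float).T
def fit(obs,a0=None):
    def f(v):
        a,dx,dy,dz=v
        S=Rt.as_matrix()@B@R.from_euler('y',a,degrees=True).as_matrix()
        g=p+Rt.apply([0,3,0])
        r=[]
        for q,o in zip(([161,58.5,-18],[161,-58.5,-18],[42,58.5,-18],[42,-58.5,-18]),obs):
            r+=list(proj(w,g+S@(np.array(q)+[dx,dy,dz]))-o)
        return np.array(r+[dz*2,])
    r=least_squares(f,[20,0,0,0]); return r.x.round(2),r.cost
print(fit(obs3),fit(obs4))
E
```

```text
(array([22.94,  0.15,  0.06,  0.72]), np.float64(43.208445942016866)) (array([25.46, -0.13, -0.23,  0.79]), np.float64(28.01370945905046))
```

```bash
python3 - <<'E'
from h import *
row((405,-340,250),toolR(20,-32))
E
```

```text
row [ -24.3 -136.4  -36.2] [-15.4 -24.6   0. ] | 143.0 29.0
```

```bash
python3 -m jog '[-1,-7,-2,-0.8,-1.2,0, -4,-20,-6,-2.3,-3.7,0, -7,-36,-10,-4,-6.5,0, -10,-53,-14,-6,-9.6,0, -13,-70,-18,-8,-12.8,0, -16,-87,-23,-10,-16,0, -19,-104,-28,-12,-19.2,0, -22,-120,-32,-13.8,-22,0, -24,-132,-35,-15,-24,0, -24,-136,-36,-15.4,-24.6,0]' && python3 - <<'E'
from h import *
st(); row((370,-190,260),toolR(55,-32))
E
```

```text
clock: 8.05
eef_pos: [404.8, -340.4, 250.1]
eef_rot: [-1.571, 0.558, -2.791]
wrist_force: [-0.4, -0.2, -2.7]
finger_gap: 17.0
8.05 pos [ 404.8 -340.4  250.1] rot [ -90.    32.  -159.9] q [-1.05  0.12  1.72  0.58  1.26  0.  ] F [-0.4 -0.2 -2.7] M [-0.36  0.79  0.  ] gap 17.0
row [ -21.4    1.7 -153.2] [-18.5 -29.6   0. ] | 155.0 34.9
```

```bash
python3 -m jog '[-1,0,-8,-1,-1.6,0, -3,0,-22,-2.8,-4.5,0, -6,0,-40,-5,-8,0, -8,0,-59,-7.3,-11.7,0, -11,1,-78,-9.6,-15.4,0, -14,1,-97,-11.9,-19,0, -16,1,-116,-14.2,-22.6,0, -19,1,-134,-16.3,-26,0, -21,2,-148,-17.9,-28.6,0, -21,2,-153,-18.5,-29.6,0]' && python3 - <<'E'
from h import *
st(); row((375,-20,260),toolR(84,-32))
E
```

```text
clock: 8.88
eef_pos: [370.1, -188.2, 257.9]
eef_rot: [-1.574, 0.559, -2.181]
wrist_force: [-0.0, 0.3, -3.6]
finger_gap: 16.5
8.88 pos [ 370.1 -188.2  257.9] rot [ -90.2   32.  -125. ] q [-0.91 -0.01  1.83  0.53  1.51 -0.39] F [-0.   0.3 -3.6] M [-0.7   0.53 -0.  ] gap 16.5
row [-120.4   73.1  -92.1] [-15.2 -24.6  -0.1] | 168.0 28.9
```

```bash
python3 -m jog '[-6,4,-5,-0.8,-1.2,0, -17,11,-13,-2.3,-3.6,0, -31,19,-24,-4,-6.4,0, -46,28,-35,-5.9,-9.5,0, -61,37,-46,-7.7,-12.5,0, -76,46,-58,-9.6,-15.5,0, -91,55,-70,-11.5,-18.6,0, -106,64,-81,-13.4,-21.7,0, -116,70,-89,-14.7,-23.8,0, -120,73,-92,-15.2,-24.6,0]' && python3 - <<'E'
from h import *
st(); row((412,130,250),toolR(84,-32)); w=shot('wrist','w5.png')
E
```

```text
clock: 9.72
eef_pos: [375.9, -20.7, 260.3]
eef_rot: [-1.569, 0.559, -1.675]
wrist_force: [-0.4, -0.0, -2.4]
finger_gap: 16.7
9.72 pos [375.9 -20.7 260.3] rot [-89.9  32.  -96. ] q [-0.53 -0.07  1.89  0.51  1.57 -0.49] F [-0.4 -0.  -2.4] M [-0.79  0.1  -0.06] gap 16.7
row [-124.8   90.2   20.1] [-0.1  0.  -0. ] | 155.0 0.1
```

View pics/w5.png

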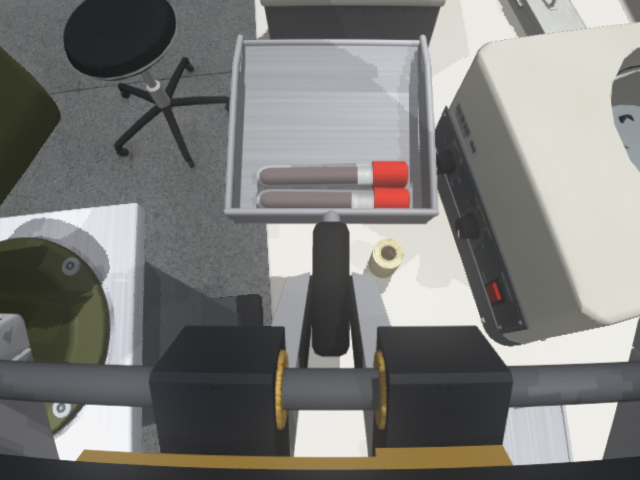

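```bash
cat >> h.py <<'E'
SAG=22.5
def pour(th,lx,lz,lat=0,yaw=84,bin=(441.5,375)):
    t=np.radians(th); rel=np.array([161*np.cos(t)-34*np.sin(t), -161*np.sin(t)-34*np.cos(t)])
    g=np.array([lx,lz])-rel; u=np.array([np.cos(np.radians(yaw)),np.sin(np.radians(yaw))]); v=np.array([-u[1],u[0]])
    T=toolR(yaw,th-SAG); P=np.array([*(np.array(bin)+g[0]*u+lat*v),g[1]])-3*T.as_matrix()[:,1]
    return P,T
E
python3 - <<'E'
from h import *
print(pour(-9.5,5,195)[0]); row(*pour(-9.5,-75,215)); row(*pour(-9.5,0,195))
E
```

```text
[424.67161167 214.88858022 204.5051902 ]
row [-116.3  114.9   23.7] [-0.1  0.  -0. ] | 165.0 0.1
row [-169.2  171.6   23.7] [-0.1  0.  -0. ] | 242.0 0.1
```

```bash
python3 -m jog '[-6,6,1,0,0,0, -18,18,3,0,0,0, -34,34,7,0,0,0, -51,51,10,0,0,0, -69,68,14,0,0,0, -86,85,18,0,0,0, -100,99,21,0,0,0, -110,109,23,0,0,0, -115,114,24,0,0,0, -116,115,24,0,0,0]' && python3 - <<'E'
from h import *
st(); row(*pour(-9.5,0,195))
w=shot('wrist','w6.png');t=shot('top','t6.png');s=shot('side','s6.png')
P,T=pour(-9.5,-75,215)
for c in (t,s):
    im=cv2.cvtColor(c['img'],cv2.COLOR_RGB2BGR)
    d=manip.tip_of('scoop_lip',c)
    u=np.array([np.cos(np.radians(84)),np.sin(np.radians(84))])
    X=[*(np.array([441.5,375])-75*u),215]
    print([(e['xy'],e['score']) for e in d[:2]],proj(c,X))
    x,y=proj(c,X).astype(int); cv2.circle(im,(x,y),2,(0,255,0),-1)
    cr=im[max(0,y-80):y+80,max(0,x-100):x+100]; cv2.imwrite('pics/z%d.png'%c['shot'],cv2.resize(cr,None,fx=4,fy=4)[:600]); print(c['shot'])
E
```

```text
clock: 10.6
eef_pos: [416.9, 134.1, 224.1]
eef_rot: [-1.57, 0.559, -1.679]
wrist_force: [-0.5, -0.2, -3.5]
finger_gap: 17.0
10.6 pos [416.9 134.1 224.1] rot [-90.   32.  -96.2] q [-0.12 -0.02  1.93  0.58  1.29 -0.19] F [-0.5 -0.2 -3.5] M [-0.79  0.16 -0.01] gap 17.0
row [-54.2  57.   -1. ] [-0.1 -0.2 -0. ] | 79.0 0.2
[([174.9, 287.4], 0.58)] [171.81710831 291.48751894]
16
[([252.2, 125.0], 0.58)] [249.71809232 123.71184899]
17
```

View pics/w6.png

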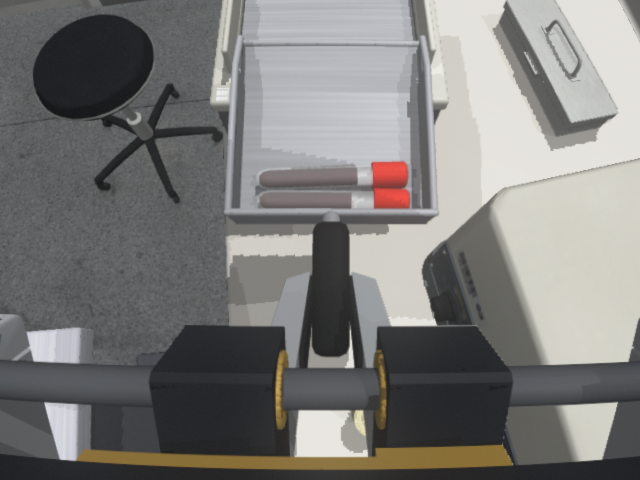

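View pics/s6.png

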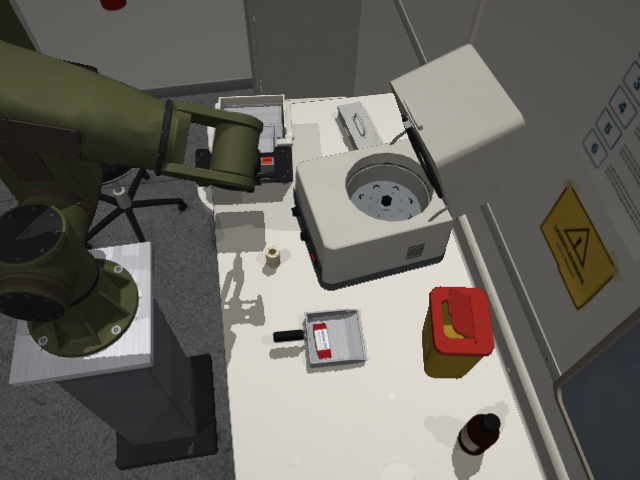

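View pics/t6.png

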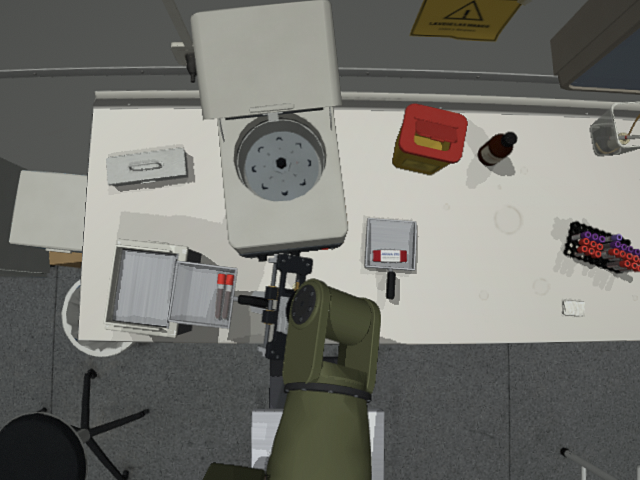

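```bash
python3 - <<'E'
import cv2
a=cv2.imread('pics/side0.png')[140:300,280:460]; b=cv2.imread('pics/t6.png')[180:340,200:360]
cv2.imwrite('pics/c1.png',cv2.resize(a,None,fx=3.6,fy=3.6,interpolation=2)); cv2.imwrite('pics/c2.png',cv2.resize(b,None,fx=3.6,fy=3.6,interpolation=2))
E
```

```text
(no output)
```

View pics/c1.png

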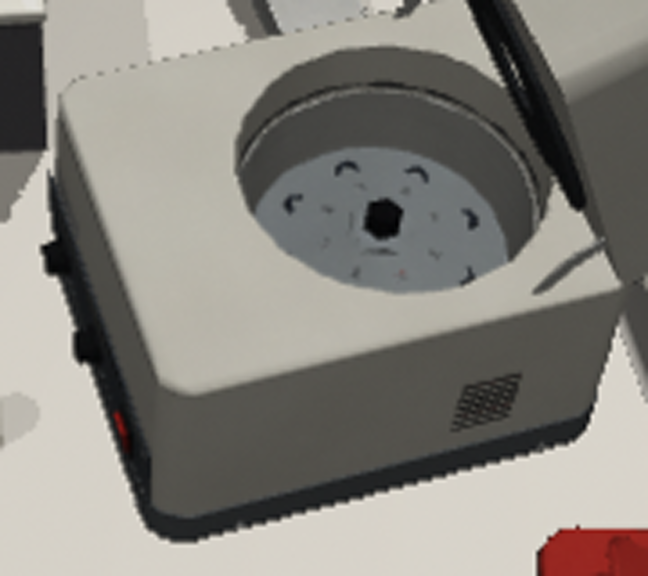

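View pics/c2.png

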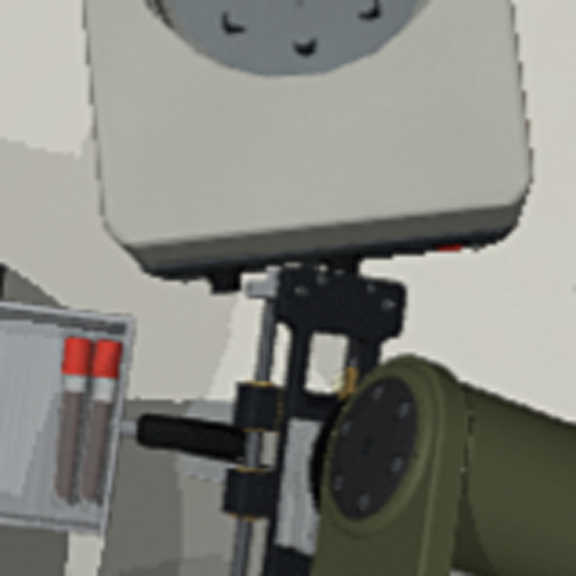

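```bash
python3 - <<'E'
from h import *
s=shot('side');t=shot('top')
print(tri([ray(s,(325.8,247)),ray(t,(346,236))]))
print(tri([ray(s,(297,165)),ray(t,(228,243))]))
print('body end',onz(t,(300,254),290),'knob',onz(t,(262.5,260.5),80),onz(t,(262.5,260.5),120),tri([ray(s,(291,212)),ray(t,(262.5,259.5))]))
E
```

```text
[552.55360582 -48.80655207 186.1429424 ]
[533.24667178 198.73003631 166.64948813]
body end [504.80605225  44.62064645 290.        ] knob [506.67111776 133.46041678  80.        ] [503.91189907 129.64004864 120.        ] [506.25767756 134.06908166  73.87703485]
```

```bash
python3 - <<'E'
from h import *
for a in ((-9.5,-30,205),(-7,0,190),(0,12,170),(6,14,164)): row(*pour(*a))
E
```

```text
row [-34.5  33.7  -1.2] [-0.2 -0.2 -0. ] | 48.0 0.3
row [-56.3  56.5  -1.3] [-0.2 -0.2 -2.5] | 80.0 2.5
row [-69.3  64.5  -1.4] [-0.2 -0.2 -9.5] | 95.0 9.5
row [-80.7  59.   -1.4] [ -0.2  -0.2 -15.5] | 100.0 15.5
```

```bash
python3 -m jog '[-6,6,0,0,0,0, -18,18,-1,0,0,0, -34.5,34,-1.2,0,0,-0.5, -46,46,-1.2,0,0,-1.5, -56,56.5,-1.3,0,0,-2.5, -61,60,-1.3,0,0,-4.5, -65,62.5,-1.4,0,0,-7, -69.3,64.5,-1.4,0,0,-9.5, -75,62,-1.4,0,0,-12.5, -78,60.5,-1.4,0,0,-14]' && python3 - <<'E'
from h import *
st(); w=shot('wrist','w7.png'); s=shot('side','s7.png'); t=shot('top','t7.png')
for n,c in (('s7c',s),('t7c',t)):
    im=cv2.cvtColor(c['img'],cv2.COLOR_RGB2BGR); 
    cr=im[60:220,180:380] if n[0]=='s' else im[220:360,90:290]
    cv2.imwrite('pics/%s.png'%n,cv2.resize(cr,None,fx=3.5,fy=3.5,interpolation=2))
for a in ((12,15,157),(18,16,147),(30,20,125),(45,24,97),(52,24,82)): row(*pour(*a))
E
```

```text
clock: 11.78
eef_pos: [426.2, 232.5, 215.2]
eef_rot: [-1.569, 0.312, -1.678]
wrist_force: [-0.5, -0.2, -2.8]
finger_gap: 16.6
11.78 pos [426.2 232.5 215.2] rot [-89.9  17.9 -96.1] q [0.26 0.05 1.8  0.31 1.18 0.26] F [-0.5 -0.2 -2.8] M [-0.53  0.12  0.  ] gap 16.6
row [-11.   -9.1   0.6] [-0.1 -0.1 -7.6] | 14.0 7.6
row [-21.4 -11.4   0.6] [ -0.1  -0.1 -13.6] | 24.0 13.6
row [-46.8  -9.2   0.5] [ -0.1  -0.1 -25.6] | 48.0 25.6
row [-82.2   2.6   0.4] [ -0.1  -0.1 -40.6] | 82.0 40.6
row [-97.5  13.1   0.4] [ -0.1  -0.1 -47.6] | 98.0 47.6
```

View pics/w7.png

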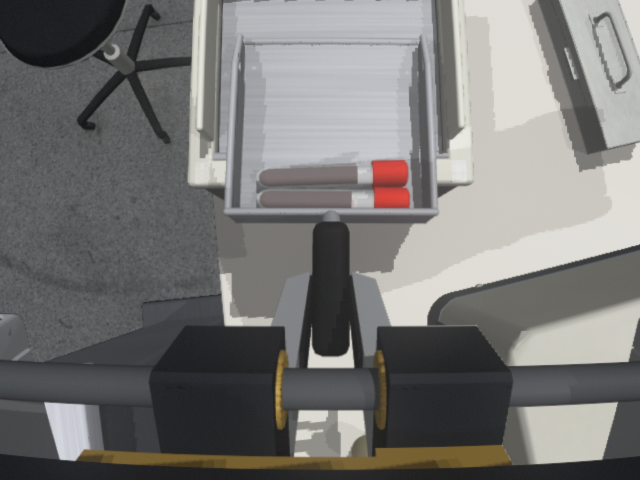

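View pics/t7c.png

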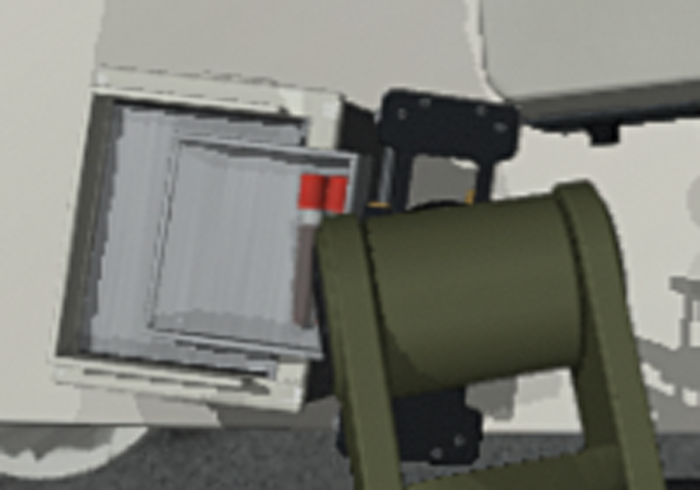

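View pics/s7c.png

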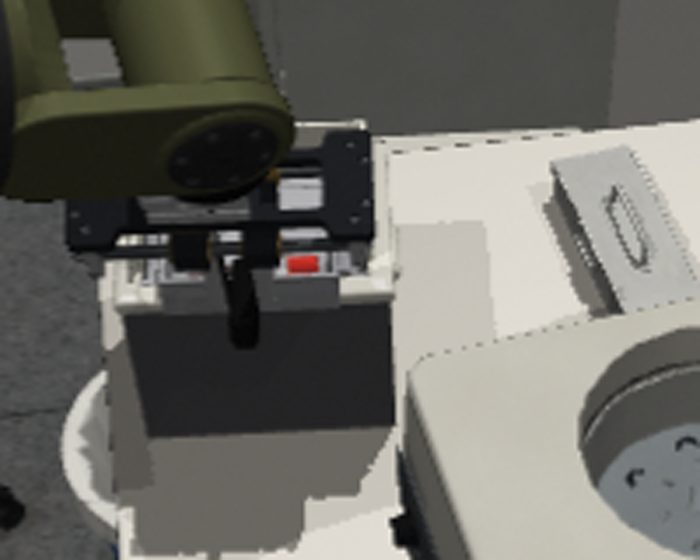

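```bash
python3 -m jog '[-5,-5,0.5,0,0,-3.5, -11,-9,0.6,0,0,-7.6, -16,-10.5,0.6,0,0,-10.5, -21.4,-11.4,0.6,0,0,-13.6, -30,-11,0.6,0,0,-17.6, -38,-10.5,0.6,0,0,-21.6, -46.8,-9.2,0.5,0,0,-25.6, -58,-6,0.5,0,0,-30.6, -70,-2,0.5,0,0,-35.6, -82,2.6,0.4,0,0,-40.6]' && python3 - <<'E'
from h import *
st(); row(*pour(52,24,82)); w=shot('wrist','w8.png')
E
```

```text
clock: 12.77
eef_pos: [435.0, 310.2, 237.6]
eef_rot: [-1.57, -0.396, -1.68]
wrist_force: [0.7, 0.4, -0.5]
finger_gap: 16.8
12.77 pos [435.  310.2 237.6] rot [-89.9 -22.7 -96.2] q [ 0.69  0.42  1.31 -0.28  1.69  0.81] F [ 0.7  0.4 -0.5] M [ 0.17 -0.04  0.02] gap 16.8
row [-18.9  -2.3  -0.4] [ 0.  -0.2 -6.8] | 19.0 6.8
```

View pics/w8.png

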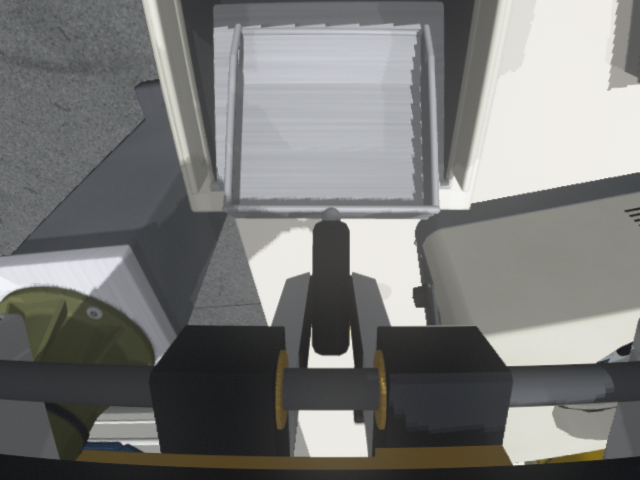

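```bash
python3 -m jog '[-9,-1,0,0,0,-3.4, -17,-2,0,0,0,-6.5, -17,-2,0,0,0,-6.5, -17,-2,0,0,0,-6.5]' && python3 - <<'E'
from h import *
st(); w=shot('wrist','w9.png');t=shot('top','t9.png')
for c in (w,t):
  for n in ('tube_a_mid',): print([(d['xy'],d['score']) for d in manip.masks_of(n,c)])
E
```

```text
clock: 13.15
eef_pos: [436.6, 326.4, 231.5]
eef_rot: [-1.572, -0.507, -1.677]
wrist_force: [0.5, 1.4, -2.4]
finger_gap: 16.9
13.15 pos [436.6 326.4 231.5] rot [-90.1 -29.  -96.1] q [ 0.74  0.52  1.23 -0.33  1.78  0.84] F [ 0.5  1.4 -2.4] M [0.59 0.   0.05] gap 16.9
[]
[([133.2, 300.2], 0.62)]
```

View pics/w9.png

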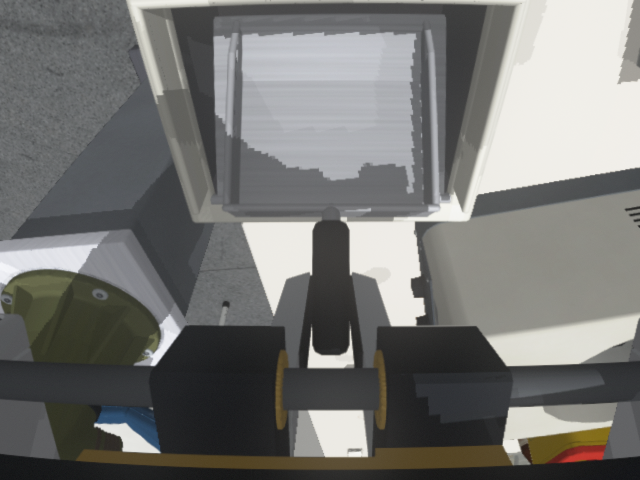

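View pics/t9.png

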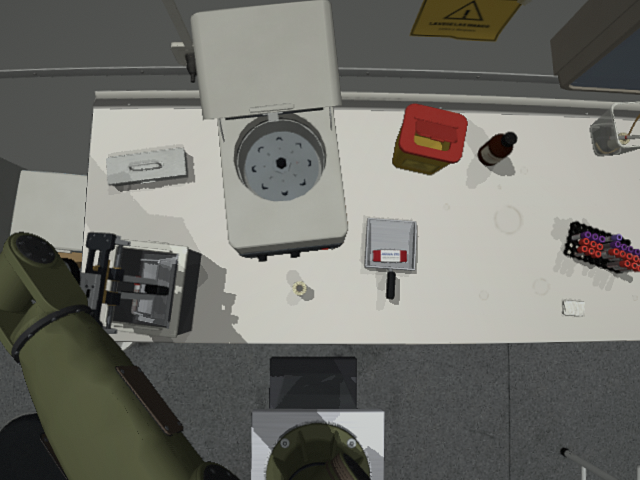

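```bash
python3 - <<'E'
from h import *
for a in ((45,20,105),(30,10,145),(15,0,185),(0,-20,210),(0,-60,230)): row(*pour(*a))
E
```

```text
row [22.6 -1.5 -0.5] [ 0.  -0.2  6.5] | 23.0 6.5
row [66.5  8.8 -0.3] [-0.  -0.2 21.5] | 67.0 21.5
row [99.4 21.8 -0.1] [-0.  -0.2 36.5] | 102.0 36.5
row [122.4  52.5  -0. ] [-0.1 -0.2 51.5] | 133.0 51.5
row [167.1  54.4   0.2] [-0.1 -0.2 51.5] | 176.0 51.5
```

```bash
python3 -m jog '[11,-1,0,0,0,3, 22,-1.5,0,0,0,6.5, 37,1,0,0,0,11.5, 52,5,0,0,0,16.5, 66,9,0,0,0,21.5, 77,13,0,0,0,26.5, 88,17,0,0,0,31.5, 99,22,0,0,0,36.5, 107,32,0,0,0,41.5, 115,42,0,0,0,46.5]' && python3 - <<'E'
from h import *
st(); row(*pour(0,-180,230)); w=shot('wrist','w10.png')
E
```

```text
clock: 14.18
eef_pos: [423.6, 204.9, 253.2]
eef_rot: [-1.565, 0.309, -1.678]
wrist_force: [0.8, -0.3, -2.4]
finger_gap: 17.0
14.18 pos [423.6 204.9 253.2] rot [-89.7  17.7 -96.2] q [ 0.2  -0.    1.77  0.3   1.28  0.24] F [ 0.8 -0.3 -2.4] M [-0.57  0.2   0.09] gap 17.0
row [158.9 -65.    0.9] [-0.4 -0.1  4.8] | 172.0 4.8
```

View pics/w10.png

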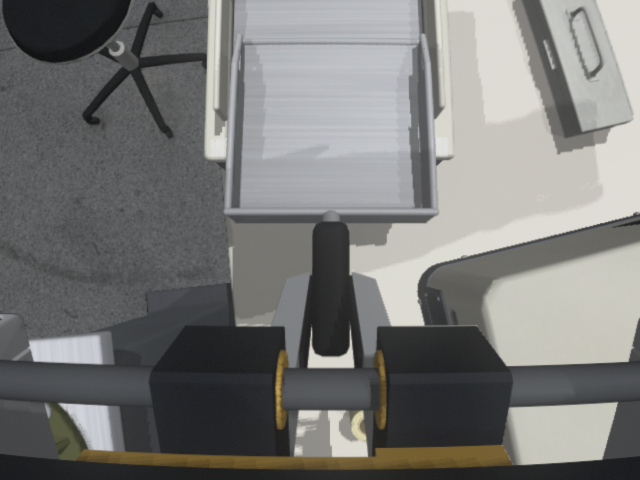

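```bash
python3 - <<'E'
from h import *
row((378,0,265),toolR(84,-22.5))
E
```

```text
row [192.1 -76.7 -22.2] [-0.3 -0.3  4.5] | 208.0 4.5
```

```bash
python3 -m jog '[12,-6,-1,0,0,1, 34,-14,-4,0,0,2, 56,-22,-6,0,0,3, 78,-31,-9,0,0,4, 100,-40,-11,0,0,4.5, 122,-49,-14,0,0,4.5, 144,-58,-16,0,0,4.5, 166,-67,-19,0,0,4.5, 186,-74,-22,0,0,4.5, 192,-77,-22,0,0,4.5]' && python3 - <<'E'
from h import *
st(); row((370,-190,260),toolR(55,-22.5))
t=shot('top','t11.png'); s=shot('side','s11.png')
cr=lambda c,a,b,d,e:cv2.resize(cv2.cvtColor(c['img'],cv2.COLOR_RGB2BGR)[a:b,d:e],None,fx=3,fy=3,interpolation=2)
cv2.imwrite('pics/c11.png',np.hstack([cr(t,220,350,90,220),cr(s,80,210,190,320)]))
for c in (t,s): print([(d['xy'],d['score']) for d in manip.masks_of('tube_a_mid',c)])
E
```

```text
clock: 15.07
eef_pos: [378.8, 1.0, 268.4]
eef_rot: [-1.568, 0.381, -1.68]
wrist_force: [0.5, -0.5, -2.7]
finger_gap: 16.7
15.07 pos [378.8   1.  268.4] rot [-89.8  21.9 -96.3] q [-0.37 -0.13  1.87  0.37  1.5  -0.3 ] F [ 0.5 -0.5 -2.7] M [-0.64  0.13 -0.01] gap 16.7
row [180.3 -63.3  12.4] [10.7 26.6  0.6] | 191.0 28.7
[([391.9, 243.0], 0.54)]
[]
```

View pics/c11.png

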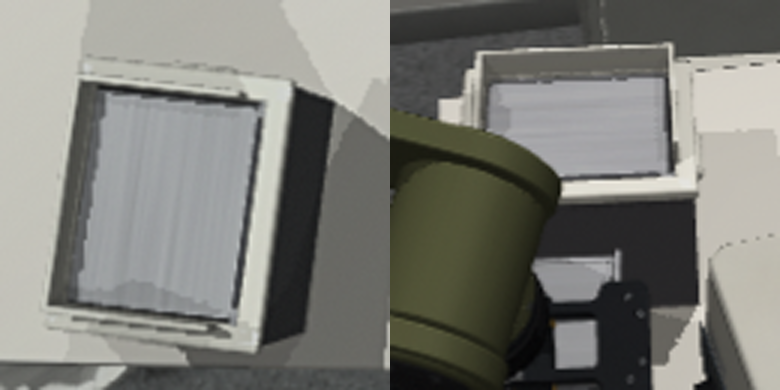

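View pics/t11.png

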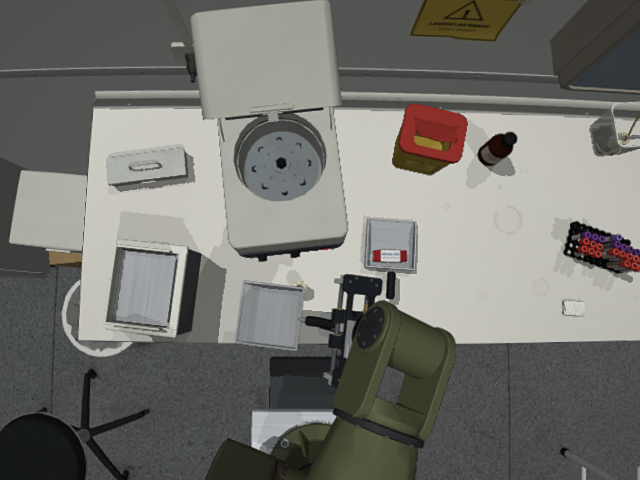

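Top and side views: the flap is shut, there are no tubes on it or on the bench, and the scoop (about 270,315 in top) is empty. I'm taking the scoop back to its old spot.

```bash
python3 -m jog '[14,-6,1,1,2.5,0, 36,-13,2.5,2,5.5,0, 58,-20,4,3.5,9,0, 80,-28,5.5,5,12.5,0, 102,-36,7,6.5,16,0, 124,-44,8.5,8,19,0, 146,-52,10,9,22,0, 164,-58,11.5,10,24.5,0, 177,-62,12,10.7,26.5,0.6, 180,-63,12.4,10.7,26.6,0.6]' && python3 - <<'E'
from h import *
st(); row((415,-345,200),toolR(10,-22.5))
E
```

```text
clock: 16.1
eef_pos: [371.5, -188.1, 258.9]
eef_rot: [-1.573, 0.394, -2.182]
wrist_force: [-0.7, -0.2, -2.4]
finger_gap: 17.0
16.1 pos [ 371.5 -188.1  258.9] rot [ -90.1   22.6 -125. ] q [-0.81 -0.04  1.81  0.39  1.46 -0.26] F [-0.7 -0.2 -2.4] M [-0.52  0.52  0.12] gap 17.0
row [118.2  14.4 125.7] [17.3 41.5 -0. ] | 173.0 45.0
```

```bash
python3 -m jog '[8,1,9,1.3,3,0, 20,2,23,3.2,7.5,0, 34,4,38,5.2,12.5,0, 48,5,53,7.2,17.3,0, 62,7,68,9.3,22.3,0, 76,9,82,11.3,27.2,0, 90,11,96,13.3,32,0, 103,12,109,15.2,36.4,0, 114,14,121,16.7,40,0, 118,14,126,17.3,41.5,0]' && python3 - <<'E'
from h import *
st(); T=toolR(-9,-22.5); y=T.as_matrix()[:,1]
g=np.array([452,-383,0.])
for z in (110,65,50,46): row(g+[0,0,z]-3*y,T)
w=shot('wrist','w12.png')
E
```

```text
clock: 16.93
eef_pos: [416.4, -344.1, 199.9]
eef_rot: [-1.572, 0.392, -2.966]
wrist_force: [-0.4, 0.1, -3.2]
finger_gap: 17.0
16.93 pos [ 416.4 -344.1  199.9] rot [ -90.1   22.5 -170. ] q [-0.94  0.16  1.74  0.4   1.09  0.3 ] F [-0.4  0.1 -3.2] M [-0.07  0.79  0.09] gap 17.0
row [ 8.2 90.9 44.3] [ 7.3 17.6  0. ] | 101.0 19.1
row [ 25.4 132.5  44.3] [ 7.3 17.6  0. ] | 142.0 19.1
row [ 31.1 146.3  44.3] [ 7.3 17.6  0. ] | 156.0 19.1
row [ 32.6 150.   44.3] [ 7.3 17.6  0. ] | 160.0 19.1
```

View pics/w12.png

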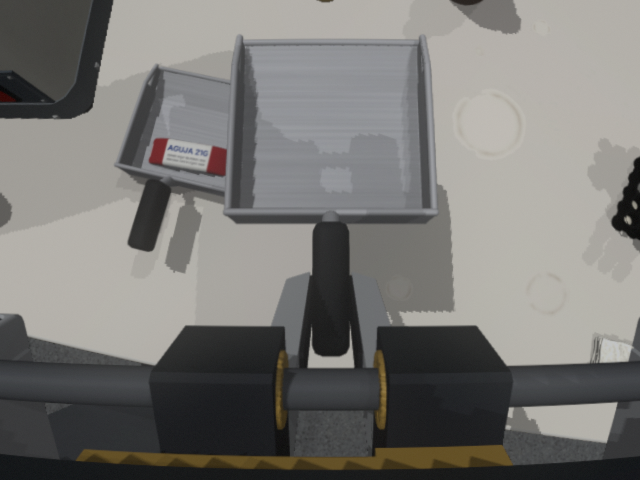

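```bash
python3 -m jog '[2,18,9,1.5,3.5,0, 4,36,18,3,7,0, 5,54,27,4.5,10.5,0, 7,73,36,6,14,0, 8,91,44.3,7.3,17.6,0, 15,107,44.3,7.3,17.6,0, 20,120,44.3,7.3,17.6,0, 25,132,44.3,7.3,17.6,0, 28,138,44.3,7.3,17.6,0, 29,142,44.3,7.3,17.6,0]' && python3 - <<'E'
from h import *
st(); w=shot('wrist','w13.png')
T=toolR(-9,-22.5)
s=manip.read_state()
for z in (-5,-10): row(s['eef_pos']+[0,0,z],T)
E
```

```text
clock: 17.82
eef_pos: [450.8, -381.9, 58.0]
eef_rot: [-1.572, 0.392, 2.989]
wrist_force: [0.1, -0.1, -2.9]
finger_gap: 16.9
17.82 pos [ 450.8 -381.9   58. ] rot [-90.   22.5 171.2] q [-0.89  0.4   1.8   0.42  0.68  0.55] F [ 0.1 -0.1 -2.9] M [ 0.13  0.76 -0.02] gap 16.9
row [1.9 4.6 0. ] [0.1 0.2 0. ] | 5.0 0.2
row [3.8 9.2 0. ] [0.1 0.2 0. ] | 10.0 0.2
```

View pics/w13.png

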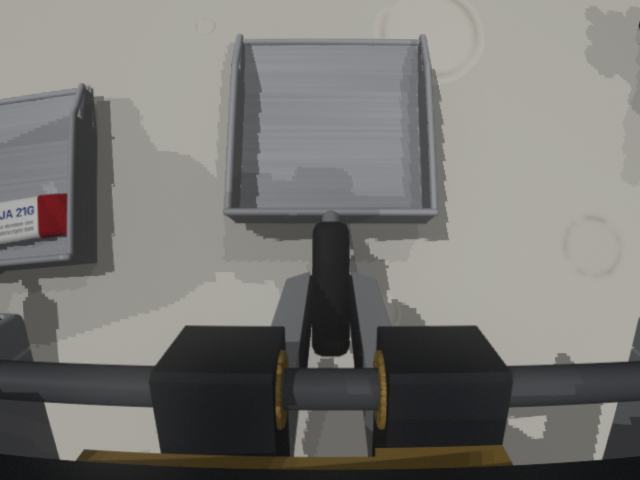

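Descend slowly until contact.

```bash
python3 -m jog '[0.8,1.9,0,0,0,0, 1.6,3.7,0,0,0,0, 2.3,5.5,0,0,0,0, 3,7.3,0,0,0,0, 3.4,8.3,0,0,0,0, 3.8,9.2,0,0,0,0, 3.8,9.2,0,0,0,0]' && python3 - <<'E'
from h import *
st()
E
```

```text
clock: 18.45
eef_pos: [450.4, -383.2, 48.7]
eef_rot: [-1.571, 0.393, 2.987]
wrist_force: [0.2, -0.2, -2.1]
finger_gap: 17.0
18.45 pos [ 450.4 -383.2   48.7] rot [-90.   22.5 171.1] q [-0.89  0.42  1.81  0.43  0.66  0.53] F [ 0.2 -0.2 -2.1] M [0.14 0.71 0.04] gap 17.0
```

```bash
python3 -m jog '[0.2,0.5,0,0,0,0, 0.4,0.9,0,0,0,0, 0.6,1.4,0,0,0,0, 0.8,1.9,0,0,0,0, 0.8,1.9,0,0,0,0]' && python3 - <<'E'
from h import *
st(); w=shot('wrist','w14.png')
E
```

```text
clock: 18.87
eef_pos: [450.5, -383.3, 46.8]
eef_rot: [-1.57, 0.393, 2.987]
wrist_force: [0.8, -0.2, -1.7]
finger_gap: 17.0
18.87 pos [ 450.5 -383.3   46.8] rot [-90.   22.5 171.1] q [-0.89  0.42  1.81  0.43  0.66  0.53] F [ 0.8 -0.2 -1.7] M [ 0.09  0.63 -0.05] gap 17.0
```

```bash
python3 -m jog '[0.2,0.5,0,0,0,0, 0.4,0.9,0,0,0,0, 0.6,1.4,0,0,0,0, 0.6,1.4,0,0,0,0]' && python3 - <<'E'
from h import *
st(); w=shot('wrist','w15.png')
E
```

```text
clock: 19.25
eef_pos: [450.5, -383.5, 45.7]
eef_rot: [-1.57, 0.394, 2.987]
wrist_force: [-4.1, 1.3, 5.8]
finger_gap: 17.2
19.25 pos [ 450.5 -383.5   45.7] rot [-89.9  22.5 171.1] q [-0.89  0.42  1.81  0.43  0.66  0.53] F [-4.1  1.3  5.8] M [0.23 0.79 0.06] gap 17.2
```

View pics/w15.png

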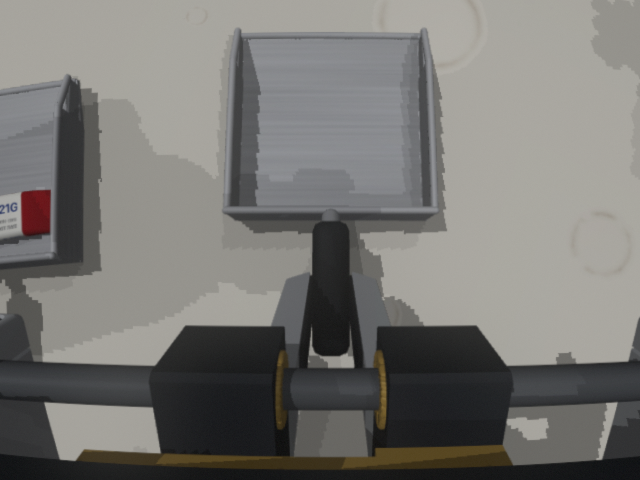

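```bash
python3 -m jog '[0,0,0,0,0,0, 0,0,0,0,0,0, 0,0,0,0,0,0]' 17 3 && python3 -m jog '[0,0,0,0,0,0, 0,0,0,0,0,0, 0,0,0,0,0,0, 0,0,0,0,0,0, 0,0,0,0,0,0, 0,0,0,0,0,0, 0,0,0,0,0,0, 0,0,0,0,0,0]' 70 && python3 - <<'E'
from h import *
st(); w=shot('wrist','w16.png')
E
```

```text
clock: 19.55
eef_pos: [450.7, -383.6, 45.6]
eef_rot: [-1.57, 0.394, 2.987]
wrist_force: [-2.2, -0.7, 5.2]
finger_gap: 17.9
clock: 20.22
eef_pos: [450.4, -383.3, 45.2]
eef_rot: [-1.57, 0.393, 2.987]
wrist_force: [-0.3, 0.7, -1.1]
finger_gap: 67.1
20.22 pos [ 450.4 -383.3   45.2] rot [-90.   22.5 171.1] q [-0.89  0.42  1.81  0.43  0.66  0.53] F [-0.3  0.7 -1.1] M [0.08 0.33 0.03] gap 67.1
```

View pics/w16.png

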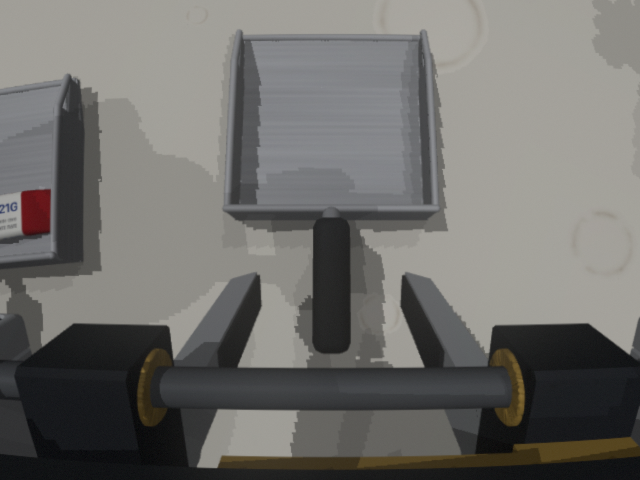

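Released, and the bar stands free between the fingers. Next I retract along the tool axis.

```bash
python3 -m jog '[0,-8,0,0,0,0, 0,-22,0,0,0,0, 0,-40,0,0,0,0, 0,-60,0,0,0,0, 0,-80,0,0,0,0, 0,-100,0,0,0,0, 0,-120,0,0,0,0, 0,-140,0,0,0,0, 0,-150,0,0,0,0, 0,-150,0,0,0,0]' && python3 - <<'E'
from h import *
st(); w=shot('wrist','w17.png');s=shot('side','s17.png');t=shot('top','t17.png')
for c in (s,t): 
  print([(d['xy'],d['score']) for d in manip.tip_of('scoop_lip',c)],[(d['xy'],d['score']) for d in manip.masks_of('tube_a_mid',c)],[(d['xy'],d['score']) for d in manip.tip_of('spare_scoop',c)])
E
```

```text
clock: 21.1
eef_pos: [393.6, -375.0, 186.2]
eef_rot: [-1.567, 0.395, 2.987]
wrist_force: [-0.2, -1.2, 0.6]
finger_gap: 69.9
21.1 pos [ 393.6 -375.   186.2] rot [-89.8  22.7 171.2] q [-0.97  0.13  1.81  0.35  0.95  0.58] F [-0.2 -1.2  0.6] M [0.04 0.3  0.01] gap 69.9
[([383.7, 439.0], 0.86)] [] [([332.5, 338.6], 0.77)]
[([483.5, 222.6], 0.9)] [] [([390.2, 243.4], 0.78)]
```

View pics/w17.png

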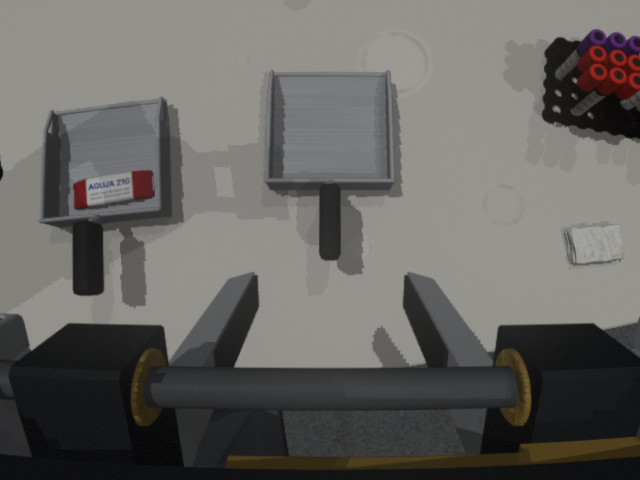

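View pics/s17.png

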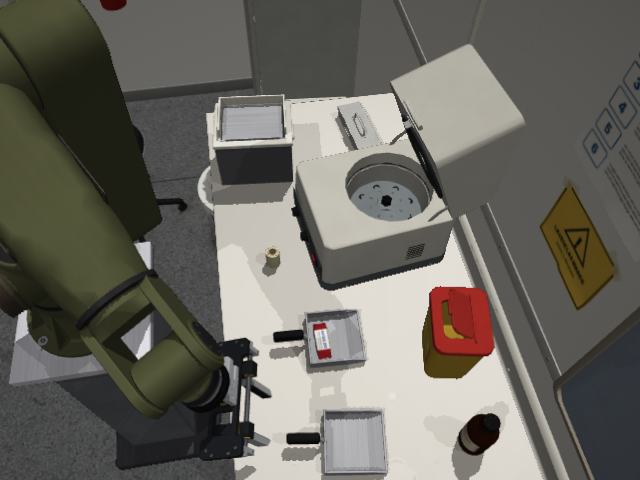

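View pics/t17.png

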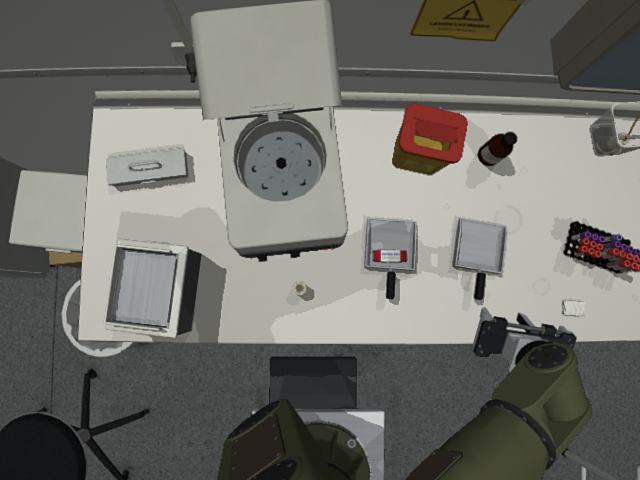

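All clear: the scoop is empty and level on the bench (lip at about 383,439 in the side view). The flap is shut, no tubes are loose, and the spare scoop hasn't moved.

```bash
python3 -c "
from cell import manip
print(manip.sign_off())"
```

```text
the job is handed in; nothing more can be done
None
```

Both tubes went into the waste bin, and I handed the job in at about 21 s of the 56 s allowed. I picked up the scoop by its grip and carried it mouth-up past the front of the centrifuge. The front lip pushed the flap open and I tipped the scoop to about 50°. I then drew it out, set the empty scoop back at its original spot, let go and backed the arm away.

**Last checks:**
- **Tubes:** the camera pictures show the scoop empty and no tubes on the bench, floor or flap. I did not see them inside the bin; that follows from them being gone from everywhere else.
- **Flap:** it looks shut and level in the top and side views.
- **Scoop:** it sits level, and its lip is within about 3 pixels of where it started.
- **Spare scoop:** it sits where it was with its needle pack in place. The position readings differ by up to 3 pixels from the start, which I put down to detection noise.
- **Forces:** every wrist-force reading I took was under 10 N.

**Disagreements:**
- The scoop sagged about 2.5° in the grip when lifted, and I allowed for this in the pour.
- The tube detector gave two doubtful hits: one inside the bin opening during the pour, and one at 0.54 on the red needle pack. The second was false; I did not settle the first. The final pictures gave none.

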